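# Hold a cylinder's piston rod at half stroke for setting its position switch

### The job

The larger pneumatic cylinder is to have its position switch set at mid stroke: lift it by its barrel, stand it upright in the bore of the bench nest that fits it, down fully home with its rod still in, and let go of it. Then grip the fork clevis on the end of its piston rod and draw the rod straight up to half of its 60 mm stroke (30 mm out) without ever pulling the barrel up off its seat, and finish holding the rod there, as the spring inside would pull it back in. Leave the smaller cylinder in its bore and the calliper where they are.

Things in the scene. Friction and masses are not known exactly. Their poses are not given: they have to be found in the camera images.
- cylinder: the larger pneumatic cylinder, loose, upright on its flat rear end. Round steel barrel 36 mm in diameter, 100 mm high, the lowest 8 mm tapering to 29 mm at the foot; rod and clevis above. A black switch strapped to its +x side, 42 to 66 mm up, reaches 28 mm from the axis. About 0.6 kg. Origin: centre of the foot; z along the axis towards the rod
- barrel_end (a point): centre of the upper end of the larger cylinder's 36 mm barrel, 100 mm above its foot. Above it: a nose 19 mm in diameter, 6 mm high; 3 mm of bare rod (10 mm in diameter); then the clevis up to 33 mm above this point, with the rod fully in
- piston_rod (a joint): how far the larger cylinder's rod is drawn out along its z, 0 (fully in) to 0.060 m (full stroke). A return spring pulls it in with 1.6 N at 0, rising by 40 N/m; seal friction 0.8 N, drag 25 N s/m. Only its own weight (about 5 N) keeps the barrel down in the nest: a fast or crooked pull lifts it
- clevis (a point): centre of the square steel fork clevis on the end of the larger cylinder's rod: 20 x 20 mm across (sides along the cylinder's x and y, slot open along x), 24 mm high, from 12 mm below this point to 12 mm above. It does not turn relative to the barrel
- nest: bench nest, fixed: black block 70 x 190 mm (x, y), top face 54 mm above the bench, on an aluminium plate 96 x 224 x 8 mm. Three bores in a row along y, 36 mm deep: 37.5 mm wide at y = +55 mm (fits the larger cylinder), 26.5 mm at y = -10 mm (smaller cylinder in it), 21.5 mm at y = -58 mm (empty). Origin: centre of the underside
- nest_bore_floor (a point): centre of the floor of the 37.5 mm bore, 18 mm above the bench; z up, axes as the nest's. The foot of the larger cylinder rests here when it is fully home
- nest_bore_mouth (a point): centre of the mouth of the 37.5 mm bore, 54 mm above the bench
- small_cylinder: the smaller pneumatic cylinder, loose, 25 mm in diameter with a 76 mm barrel, 101 mm high with its rod and clevis, standing in the 26.5 mm bore of the nest (its top 119 mm above the bench). Origin: centre of its foot
- calliper: a digital calliper, 77 x 249 x 15 mm, lying flat on the bench behind the work. Origin: centre of its underside, its length along y

How it is judged:
By the outcome, as a careful person would: the job done as asked, in the order asked, and still so for the second after the job is handed in, while the arm keeps its last pose, push and grip.
It also fails if it takes over 58 s, if anything falls off the work surface, if the arm or the gripper's body presses on something with over 40 N, if the wrist force passes 120 N, or if a joint passes its speed limit or range.

### The arm

A 7-joint arm with a two-finger parallel gripper is mounted at the origin on a cart in front of the work surface, level with it; the furniture and walls round the work are solid. World frame = base frame: x ahead of the robot, y to its left, z up, the work surface at z = 0. Lengths are in m, angles in rad, forces in N, time in s.
With the tool pointing down it reaches from about 0.4 to 0.85 m from the base axis. Payload 10.4 kg.
Tool frame: the origin (TCP) lies between the finger pads; the fingertips stand 19 mm ahead of it and the grasp point (between the pads) is the TCP; z points along the fingers, y is the line along which they close (so a half turn about z gives the same grasp; the last joint's range is limited). The gripper opens to 85 mm and grips with 20 to 120 N. Pads are 22 mm wide; open, the fingers measure 114 mm over their backs; the gripper's body (76 mm by 85 mm) begins 54 mm behind the grasp point. The pads swing forward as they close: fully open they stand 13 mm farther back than shut.
Start: joints at [1.28, 0.332, -0.065, 1.46, 0.022, 1.35, -0.088], TCP at [0.165, -0.603, 0.25] pointing down, gripper open.
Joint ranges: [-2.6, 2.6], [-0.5, 2.12], [-1.47, 1.34], [0.16, 2.42], [-1.27, 4.41], [0.06, 2.06], [-2.6, 2.6]. Speed limits (rad/s): [2.22, 2.22, 2.79, 2.79, 3.14, 3.14, 3.14].

### API

Orientations are given as a rotation vector (axis times angle).
In Python, from plant import state, capture, job_done gives the robot as it stands.
- The arm moves only by the shell command python3 -m inch 'ROWS' [FORCE]. ROWS is JSON, a list of rows, each a list of 3 entries, a list of its own where there are three numbers: the shift along the world's x, y, z in m, then the turn, a rotation vector about the world's x, y, z in rad, then the gripper command: -1 is fully open, 1 is shut, values between are in proportion. In form: [[[tx, ty, tz], [ax, ay, az], claw], ...]. A call has 1 to 20 rows; each row is the pose to reach, as a shift and turn from the pose commanded when the call began; what a row does not reach only later rows make up. A row lasts 1/10 s, in which the tool goes at most 50 mm and 8.59 degrees, less where a joint would pass 70% of its speed; a pose out of reach is approached as far as the arm can. A call with a gripper value outside its range is refused whole. The fingers move at their own pace and stop on an object; FORCE is the grip in N (left out, the last holds). Time passes only in rows, so rows that repeat a pose let the fingers close. It gives the time, the measured TCP pose, the force, the opening and the grip force at its end, in the units of the state.
- state(): the state, without advancing time (a new reading comes with each control period).
- capture(name): name is "scene" or "top" or "wrist"; returns a dict with "pixels" (480x640x3 uint8, red, green, blue), "K" (3x3 intrinsics, pixels), "R" (3x3) and "t" (3): a world point X has camera coordinates R X + t; the wrist camera has in their place "tool_from_camera" (4x4, takes a point from camera to tool coordinates, whose origin is the TCP and whose axes are the flange's). Camera axes: x right, y down, z forward; pixel columns grow to the right and rows downward; lengths in m; the calibration is good to about 2 mm. A picture is of the moment at which its call begins: read the wrist's pose just before it. There is no depth.
- job_done(): hands the job in; it is judged then, once.
The state is a dict: "t": time; "qpos": joint angles; "dq": joint speeds; "effort": joint torques, N m; "position": TCP position; "tool_rot": TCP orientation; "force": force on the tool from outside, world axes, zero at the start; "ft_torque": the same for the moment, N m; "gripper_width": finger opening in m; "grip_force": force on a finger pad.
Only numpy, scipy, OpenCV 4.12 (cv2) and the standard library are available. Lean on these libraries where they do the work, as an engineer would, in place of code of your own. Each camera call takes 0.05 s, during which the arm holds its last target. There are 200 camera calls.

## Working session

There is one attempt and no reset: what is moved stays moved. The work goes in short steps, Python scripts to look and compute and a shell command to move; the robot and the scene stay as the last step left them, time stands still between calls to the robot, and variables do not carry over. Pictures are saved under pics/ and viewed, at most 12 in all, crops included, and the job is handed in when it is done.

```bash
mkdir -p pics; ls; python3 - <<'E'
from plant import state,capture
import cv2,numpy as np
s=state();print({k:np.round(v,3).tolist() for k,v in s.items()})
for n in("scene","top"):
    c=capture(n);cv2.imwrite(f"pics/{n}0.png",c["pixels"][:,:,::-1]);np.savez(f"{n}0.npz",**c)
    print(n,np.round(c["K"],1).tolist(),np.round(-c["R"].T@c["t"],3),np.round(c["R"],3).tolist())
E
```

```text
pics
{'t': 0.0, 'qpos': [1.28, 0.333, -0.065, 1.461, 0.022, 1.35, -0.089], 'dq': [-0.0, -0.001, -0.002, -0.001, -0.002, -0.002, 0.002], 'effort': [-0.0, -62.545, 0.05, -39.159, 0.016, 0.01, -0.0], 'position': [0.165, -0.602, 0.249], 'tool_rot': [-3.112, -0.419, 0.0], 'force': [0.062, 0.895, 0.145], 'ft_torque': [0.017, 0.026, 0.044], 'grip_force': 0.0, 'gripper_width': 0.086}
scene [[471.2, 0.0, 311.7], [0.0, 471.2, 245.6], [0.0, 0.0, 1.0]] [ 0.067 -0.24   0.706] [[0.48, -0.877, -0.017], [-0.638, -0.336, -0.693], [0.603, 0.343, -0.72]]
top [[443.2, 0.0, 324.0], [0.0, 443.2, 244.8], [0.0, 0.0, 1.0]] [0.537 0.03  0.944] [[0.027, -1.0, 0.002], [-0.999, -0.027, -0.042], [0.042, -0.0, -0.999]]
```

View pics/scene0.png

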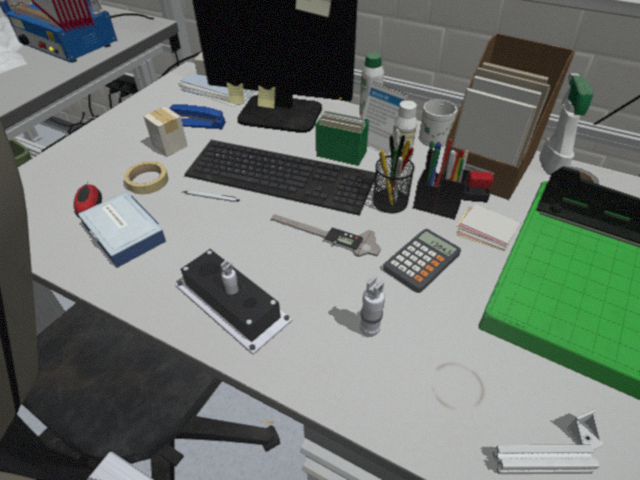

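View pics/top0.png

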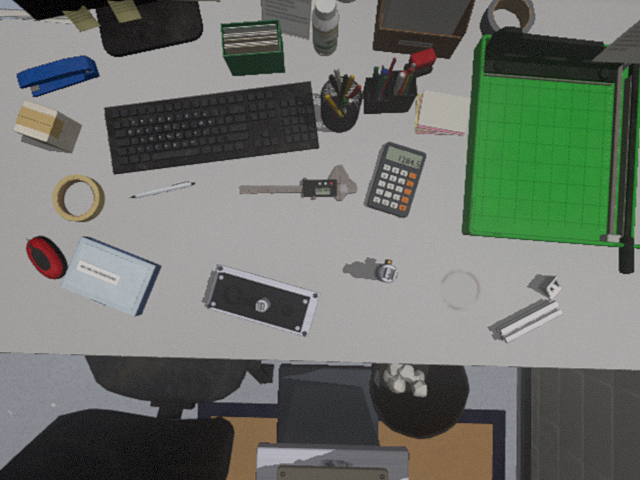

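The scene view shows the cylinder at about (372,307) and the nest around (235,295). The top view shows the cylinder at about (386,270) and the nest centred near (262,299). I'll enlarge both.

```bash
python3 - <<'E'
import cv2,numpy as np
a=cv2.imread("pics/top0.png")[235:345,195:415];b=cv2.imread("pics/scene0.png")[240:355,170:395]
f=lambda x:cv2.convertScaleAbs(cv2.resize(x,(700,int(700/x.shape[1]*x.shape[0])) if 0 else (660,290),interpolation=cv2.INTER_CUBIC),alpha=1.3,beta=25)
a=cv2.convertScaleAbs(cv2.resize(a,None,fx=2.5,fy=2.5,interpolation=2),alpha=1.5,beta=20)
b=cv2.convertScaleAbs(cv2.resize(b,None,fx=2.5,fy=2.5,interpolation=2),alpha=1.5,beta=20)
o=np.zeros((a.shape[0]+b.shape[0],max(a.shape[1],b.shape[1]),3),np.uint8);o[:a.shape[0],:a.shape[1]]=a;o[a.shape[0]:,:b.shape[1]]=b
cv2.imwrite("pics/zoom.png",o);print(o.shape)
E
```

```text
(563, 562, 3)
```

View pics/zoom.png

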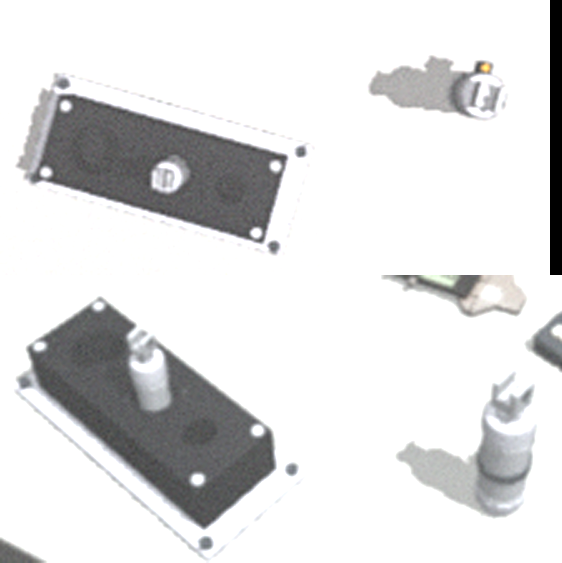

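The crops show the nest's four screws, with the large bore at zoom (97,149) in the top view and (98,347) in the scene view. The cylinder's switch points up in the image (+x), with its clevis top at (487,95) and (513,388). Next I'll triangulate these points.

```bash
cat > h.py <<'E'
import numpy as np,cv2
from scipy.spatial.transform import Rotation as Ro
def ray(c,p):
    d=c["R"].T@np.linalg.inv(c["K"])@np.array([p[0],p[1],1.]);return -c["R"].T@c["t"],d/np.linalg.norm(d)
def onz(c,p,z):
    o,d=ray(c,p);return o+d*(z-o[2])/d[2]
def tri(rs):
    A=sum(np.eye(3)-np.outer(d,d) for o,d in rs);b=sum((np.eye(3)-np.outer(d,d))@o for o,d in rs)
    X=np.linalg.solve(A,b);return X,[np.linalg.norm(np.cross(X-o,d)) for o,d in rs]
E
python3 - <<'E'
from h import *
T=np.load("top0.npz");S=np.load("scene0.npz")
P={'s1':((65,106),(98,307)),'s2':((46,172),(40,347)),'s3':((276,166),(258,431)),'s4':((256,233),(198,480)),'bore':((97,149),(98,347)),'clevtop':((487,95),(513,388))}
R={}
for k,(a,b) in P.items():
    a=np.array(a)/2.5+(195,235);b=(np.array(b)-(0,275))/2.5+(170,240)
    X,e=tri([ray(T,a),ray(S,b)]);R[k]=onz(T,a,.054);print(k,X.round(4),np.round(e,4),R[k].round(4))
d=(R['s1']+R['s2']-R['s3']-R['s4']);print('nest y dir deg',np.degrees(np.arctan2(-d[0],d[1])))
d=R['s1']-R['s2']+R['s3']-R['s4'];print('x dir',np.degrees(np.arctan2(d[1],d[0])))
c=sum(R['s%d'%i] for i in(1,2,3,4))/4;print(c,)
a=np.array((486,67))/2.5+(195,235);print('switch',onz(T,a,.066),'clevtop@.133',onz(T,np.array((487,95))/2.5+(195,235),.133))
a=(np.array((502,508))-(0,275))/2.5+(170,240);print('foot',onz(S,a,0))
E
```

```text
s1 [0.5033 0.233  0.056 ] [0.0003 0.0003] [0.5031 0.2336 0.054 ]
s2 [0.4506 0.2459 0.0565] [0.0004 0.0004] [0.4501 0.2468 0.054 ]
s3 [0.4602 0.063  0.057 ] [0.0002 0.0002] [0.4599 0.0632 0.054 ]
s4 [0.407  0.077  0.0571] [0.0005 0.0005] [0.4062 0.0776 0.054 ]
bore [0.4697 0.2061 0.0583] [0.0003 0.0003] [0.4695 0.2068 0.054 ]
clevtop [ 0.5225 -0.0936  0.1261] [0.0002 0.0002] [ 0.5211 -0.1043  0.054 ]
nest y dir deg -14.384298455277568
x dir -14.523004886622223
[0.45483024 0.15533505 0.054     ]
switch [ 0.54345533 -0.10121769  0.066     ] clevtop@.133 [ 0.52250528 -0.09239844  0.133     ]
foot [ 0.51817535 -0.09821454  0.        ]
```

```bash
python3 -m inch '[[[0.01,0.015,0.005],[0,0,0.03],-1],[[0.03,0.045,0.01],[0,0,0.1],-1],[[0.055,0.08,0.02],[0,0,0.2],-1],[[0.08,0.115,0.03],[0,0,0.3],-1],[[0.105,0.15,0.03],[0,0,0.4],-1],[[0.13,0.19,0.03],[0,0,0.5],-1],[[0.16,0.23,0.03],[0,0,0.6],-1],[[0.185,0.265,0.03],[0,0,0.7],-1],[[0.21,0.305,0.03],[0,0,0.8],-1],[[0.235,0.34,0.03],[0,0,0.9],-1],[[0.265,0.38,0.03],[0,0,1.0],-1],[[0.29,0.42,0.03],[0,0,1.04],-1],[[0.315,0.455,0.03],[0,0,1.04],-1],[[0.335,0.485,0.03],[0,0,1.04],-1],[[0.35,0.505,0.03],[0,0,1.04],-1],[[0.355,0.51,0.03],[0,0,1.04],-1],[[0.355,0.51,0.03],[0,0,1.04],-1],[[0.355,0.51,0.03],[0,0,1.04],-1]]'
cat >> h.py <<'E'
def snap(name):
    from plant import state,capture
    s=state();c=capture("wrist");M=np.eye(4);M[:3,:3]=Ro.from_rotvec(s["tool_rot"]).as_matrix();M[:3,3]=s["position"]
    W=M@c["tool_from_camera"];c["R"]=W[:3,:3].T;c["t"]=-c["R"]@W[:3,3]
    cv2.imwrite(f"pics/{name}.png",c["pixels"][:,:,::-1]);np.savez(f"{name}.npz",**c);print(s["t"],s["position"],s["tool_rot"],"cam",W[:3,3],W[:3,2]);return c
E
python3 -c "
from h import *;c=snap('w1')"
```

```text
t: 1.9
position: [0.5198, -0.0937, 0.2802]
tool_rot: [2.494, 1.91, -0.001]
force: [0.5, 0.1, -0.2]
gripper_width: 0.0854
grip_force: 0.0
1.9 [ 0.51976192 -0.0936698   0.28023846] [ 2.49402662e+00  1.91001195e+00 -1.24525044e-03] cam [ 0.54120632 -0.01465102  0.40433688] [-0.08336408 -0.30886006 -0.94744704]
```

View pics/w1.png

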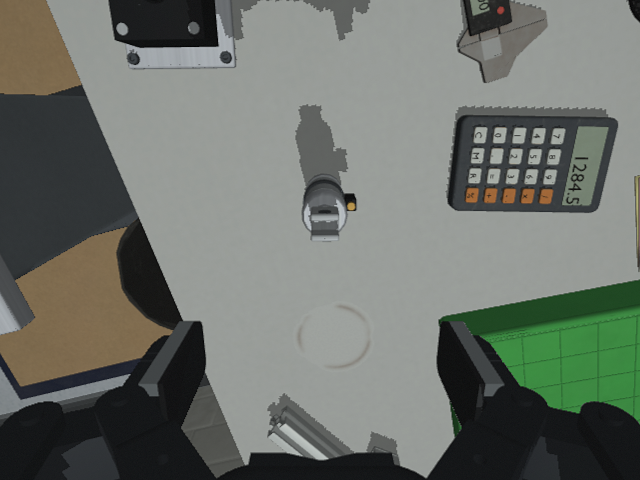

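The cylinder's clevis shows at (325,225) with its switch to the right at (350,202), so the grip line already lies along the cylinder's x. I'll enlarge it to measure.

```bash
python3 - <<'E'
import cv2
a=cv2.imread("pics/w1.png")[165:255,280:370]
cv2.imwrite("pics/w1z.png",cv2.resize(a,(540,540),interpolation=cv2.INTER_CUBIC))
E
```

```text
(no output)
```

View pics/w1z.png

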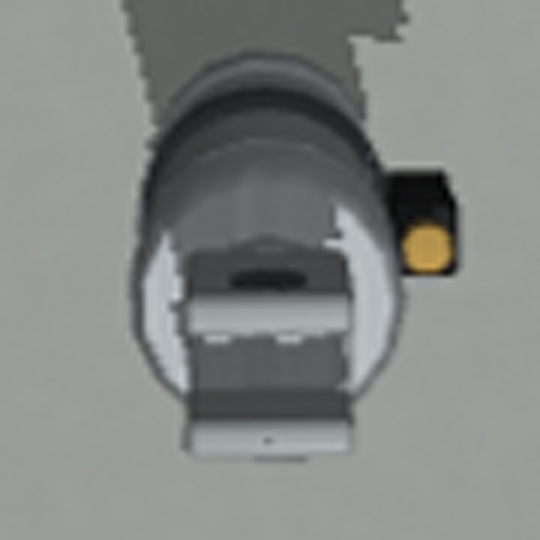

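```bash
python3 - <<'E'
from h import *
W=np.load("w1.npz");T=np.load("top0.npz");S=np.load("scene0.npz")
q=lambda p:np.array(p)/6+(280,165)
C=[onz(W,q(p),.133) for p in((190,296),(351,291),(353,456),(187,459))]
for c in C:print(c.round(4))
print('sides',[round(np.linalg.norm(C[i]-C[i-1]),4) for i in range(4)],'centre',np.mean(C,0))
d=C[1]-C[0]+C[2]-C[3];print('yaw x',np.degrees(np.arctan2(d[1],d[0])))
L,R=onz(W,q((135,288)),.1),onz(W,q((405,288)),.1);print('barrel end',(L+R)/2,np.linalg.norm(L-R))
print('switch top dot',onz(W,q((428,247)),.066))
m=q((270,376));X,e=tri([ray(W,m),ray(T,np.array((487,95))/2.5+(195,235)),ray(S,(np.array((513,388))-(0,275))/2.5+(170,240))]);print('clevtop 3 views',X,e)
E
```

```text
[ 0.5164 -0.0823  0.133 ]
[ 0.5343 -0.0865  0.133 ]
[ 0.5297 -0.1059  0.133 ]
[ 0.5108 -0.1012  0.133 ]
sides [np.float64(0.0197), np.float64(0.0184), np.float64(0.0199), np.float64(0.0194)] centre [ 0.52281209 -0.09398335  0.133     ]
yaw x -13.603137390673526
barrel end [ 0.52358313 -0.09219139  0.1       ] 0.034619473040574084
switch top dot [ 0.54478161 -0.10088161  0.066     ]
clevtop 3 views [ 0.52223652 -0.09426891  0.12716225] [np.float64(0.0013238183591995835), np.float64(0.0009951000655353509), np.float64(0.0005041866349947563)]
```

```bash
python3 -m inch '[[[0.001,0,-0.01],[0,0,0],-1],[[0.002,0,-0.035],[0,0,0],-1],[[0.003,0,-0.065],[0,0,0],-1],[[0.003,0,-0.095],[0,0,0],-1],[[0.003,0,-0.125],[0,0,0],-1],[[0.003,0,-0.15],[0,0,0],-1],[[0.003,0,-0.17],[0,0,0],-1],[[0.003,0,-0.185],[0,0,0],-1],[[0.003,0,-0.192],[0,0,0],-1],[[0.003,0,-0.192],[0,0,0],-1],[[0.003,0,-0.192],[0,0,0],-0.4],[[0.003,0,-0.192],[0,0,0],0],[[0.003,0,-0.192],[0,0,0],0],[[0.003,0,-0.192],[0,0,0],0.1],[[0.003,0,-0.192],[0,0,0],0.1]]' 40
python3 -c "
from h import *;c=snap('w2')"
```

```text
t: 3.45
position: [0.5236, -0.0927, 0.0886]
tool_rot: [2.493, 1.911, 0.001]
force: [-0.1, 1.0, -0.2]
gripper_width: 0.0384
grip_force: 0.0
3.45 [ 0.52355243 -0.09274295  0.08860156] [2.49314805e+00 1.91071623e+00 5.45498769e-04] cam [ 0.54480936 -0.01376853  0.2127607 ] [-0.08213657 -0.3084626  -0.94768371]
```

View pics/w2.png

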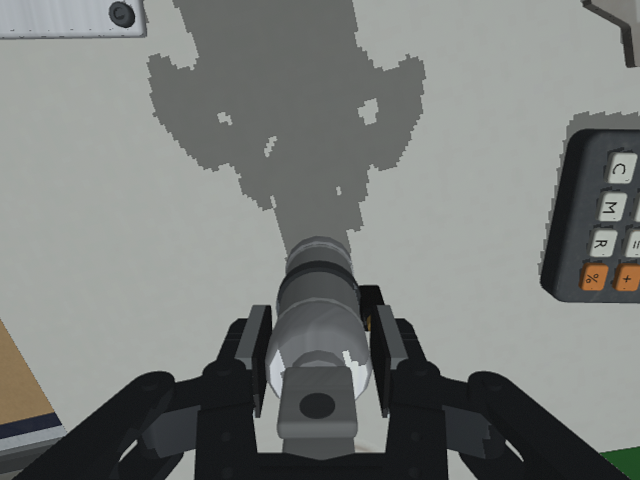

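The barrel sits between the pads, with the clevis clear of the palm and the switch below the fingertips. I'll close and lift.

```bash
python3 -m inch '[[[0,0,0],[0,0,0],0.3],[[0,0,0],[0,0,0],0.6],[[0,0,0],[0,0,0],1],[[0,0,0],[0,0,0],1],[[0,0,0],[0,0,0],1],[[0,0,0.003],[0,0,0],1],[[0,0,0.01],[0,0,0],1],[[0,0,0.025],[0,0,0],1],[[0,0,0.045],[0,0,0],1],[[0,0,0.065],[0,0,0],1],[[0,0,0.085],[0,0,0],1],[[0,0,0.105],[0,0,0],1],[[0,0,0.125],[0,0,0],1],[[0,0,0.14],[0,0,0],1],[[0,0,0.147],[0,0,0],1],[[0,0,0.147],[0,0,0],1],[[0,0,0.147],[0,0,0],1]]' 70
```

```text
t: 5.2
position: [0.523, -0.0928, 0.2346]
tool_rot: [-2.493, -1.91, 0.001]
force: [-0.3, -0.6, -7.3]
gripper_width: 0.0344
grip_force: 70.6
```

```bash
python3 -m inch '[[[-0.003,0.01,0],[0,0,0],1],[[-0.01,0.035,0],[0,0,0],1],[[-0.018,0.065,0],[0,0,0],1],[[-0.027,0.095,0],[0,0,0],1],[[-0.035,0.125,0],[0,0,0],1],[[-0.043,0.155,0],[0,0,0],1],[[-0.052,0.185,0],[0,0,0],1],[[-0.06,0.215,0],[0,0,0],1],[[-0.066,0.235,0],[0,0,0],1],[[-0.068,0.243,0],[0,0,0],1],[[-0.068,0.243,0],[0,0,0],1],[[-0.068,0.243,0],[0,0,0],1],[[-0.068,0.243,0],[0,0,0],1]]'
python3 -c "
from h import *;c=snap('w3')"
```

```text
t: 6.5
position: [0.4557, 0.1489, 0.2351]
tool_rot: [2.495, 1.908, -0.001]
force: [-0.2, 0.0, -7.6]
gripper_width: 0.0342
grip_force: 70.9
6.5 [0.45572875 0.14894016 0.23508942] [ 2.49528086e+00  1.90847879e+00 -7.24407791e-04] cam [0.47724549 0.22790099 0.35921265] [-0.08354118 -0.30851551 -0.94754369]
```

View pics/w3.png

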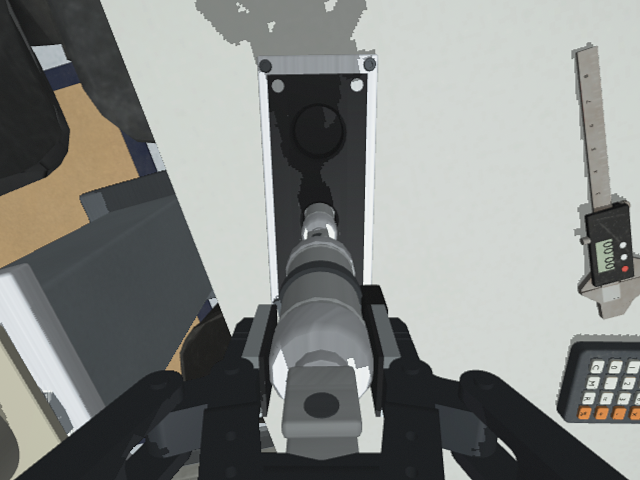

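The bore mouth shows at about (319,131), with the nest end screws at (278,86) and (357,85). I'll enlarge the bore and the held foot.

```bash
python3 - <<'E'
import cv2
a=cv2.imread("pics/w3.png")
b=cv2.LUT(a,__import__('numpy').clip(255*(__import__('numpy').arange(256)/255.)**.5,0,255).astype('uint8'))[70:270,250:390]
cv2.imwrite("pics/w3z.png",cv2.resize(b,None,fx=3,fy=3,interpolation=cv2.INTER_CUBIC))
E
```

```text
(no output)
```

View pics/w3z.png

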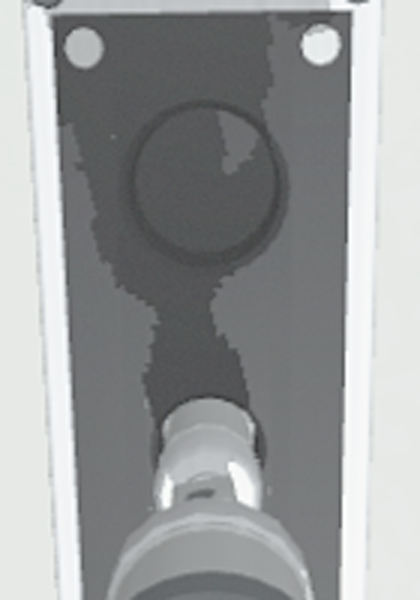

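```bash
python3 - <<'E'
from h import *
W=np.load("w3.npz");T=np.load("top0.npz");q=lambda p:np.array(p)/3+(250,70)
f=lambda p,z:onz(W,q(p),z)
for n,z,l,r,t,b in(('mouth',.054,(122,183),(289,183),(205,98),(206,268)),('floor',.018,(133,180),(279,180),(206,103),(206,258))):
    P=[f(p,z) for p in(l,r,t,b)];print(n,((P[0]+P[1])/2).round(4),((P[2]+P[3])/2).round(4),np.linalg.norm(P[0]-P[1]),np.linalg.norm(P[2]-P[3]))
for n,p,a in(('s2',(84,48),(46,172)),('s1',(320,45),(65,106)),('bore',(205.5,183),(97,149))):
    a=np.array(a)/2.5+(195,235);print(n,f(p,.054),onz(T,a,.054),tri([ray(W,q(p)),ray(T,a)]))
a,b=f((84,48),.054),f((320,45),.054);d=b-a;print('yaw',np.degrees(np.arctan2(d[1],d[0])))
u=d/np.linalg.norm(d);m=(a+b)/2;sc=np.array([.0,0,0]);print('mid',m)
# predicted foot centre top edge
Rm=W["R"];K=W["K"]
for z in(.1465,):
  for dx in(0,):
    X=np.array([.4557,.1489,z])+.0145*np.array([np.sin(np.radians(15)),np.cos(np.radians(15)),0]);p=K@(Rm@X+W["t"]);print('pred far foot edge zoom',(p[:2]/p[2]-(250,70))*3)
E
```

```text
mouth [0.4708 0.2106 0.054 ] [0.4707 0.2102 0.054 ] 0.04027737260554562 0.03965981540877349
floor [0.4704 0.2092 0.018 ] [0.4702 0.2087 0.018 ] 0.03933608451096144 0.040371089838902204
s2 [0.45142518 0.24733474 0.054     ] [0.45009655 0.24684488 0.054     ] (array([0.45055334, 0.24743685, 0.05171292]), [np.float64(0.0006775718786906521), np.float64(0.0006775718786906484)])
s1 [0.50471128 0.2336002  0.054     ] [0.50311076 0.23362209 0.054     ] (array([0.50381591, 0.23318479, 0.05748961]), [np.float64(0.00067616912308492), np.float64(0.0006761691230846166)])
bore [0.47077878 0.21056487 0.054     ] [0.46950623 0.20676837 0.054     ] (array([0.46950545, 0.2096022 , 0.04078546]), [np.float64(0.0010151921023909285), np.float64(0.001015192102390801)])
yaw -14.453451005948212
mid [0.47806823 0.24046747 0.054     ]
pred far foot edge zoom [211.47148033 492.41329035]
```

```bash
python3 -m inch '[[[0.003,0.012,0],[0,0,0],1],[[0.009,0.035,0],[0,0,0],1],[[0.013,0.055,0],[0,0,0],1],[[0.0145,0.0615,-0.005],[0,0,0],1],[[0.0145,0.0615,-0.02],[0,0,0],1],[[0.0145,0.0615,-0.04],[0,0,0],1],[[0.0145,0.0615,-0.06],[0,0,0],1],[[0.0145,0.0615,-0.075],[0,0,0],1],[[0.0145,0.0615,-0.0825],[0,0,0],1],[[0.0145,0.0615,-0.0825],[0,0,0],1],[[0.0145,0.0615,-0.0825],[0,0,0],1],[[0.0145,0.0615,-0.0825],[0,0,0],1]]'
python3 -c "
from h import *;c=snap('w4')
a=c['pixels'][170:320,240:400,::-1]
b=cv2.LUT(np.ascontiguousarray(a),np.clip(255*(np.arange(256)/255.)**.5,0,255).astype('uint8'))
cv2.imwrite('pics/w4z.png',cv2.resize(b,None,fx=4,fy=4,interpolation=cv2.INTER_CUBIC))"
```

```text
t: 7.75
position: [0.4704, 0.2119, 0.1537]
tool_rot: [2.493, 1.91, 0.002]
force: [-0.9, -0.5, -6.7]
gripper_width: 0.0344
grip_force: 70.8
7.75 [0.47043053 0.21194503 0.15370086] [2.49317968e+00 1.91046395e+00 2.23506344e-03] cam [0.4915833  0.29084861 0.27792392] [-0.08129732 -0.30792604 -0.94793053]
```

View pics/w4z.png

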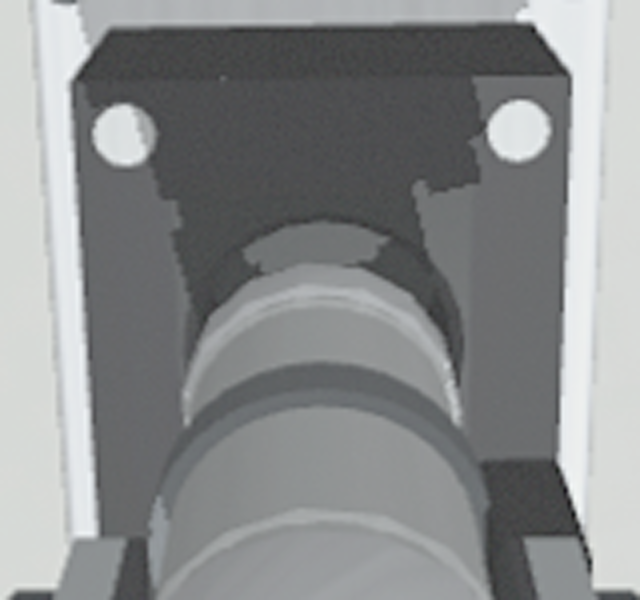

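The foot's far edge is at zoom (322,263) and the bore's far rim at (322,219), both centred sideways. Now to work out the offset.

```bash
python3 - <<'E'
from h import *
W=np.load("w4.npz");q=lambda p:np.array(p)/4+(240,170)
tx=np.array([np.sin(np.radians(15)),np.cos(np.radians(15)),0]);ty=np.array([tx[1],-tx[0],0]);T=np.array([.4704,.2119,0])
g=lambda n,p,z,r:print(n,'along tool-x-ish',round((onz(W,q(p),z)-T)@tx-r,4),'ty',round((onz(W,q(p),z)-T)@ty,4))
g('foot',(322,263),.0652,.0145);g('taper top',(322,288),.0732,.018)
g('bore r20',(322,219),.054,.020);g('bore r18.75',(322,219),.054,.01875)
g('s2',(124,134),.054,.0327);g('s1',(519,130),.054,.0327)
for r,p in((('barrelL'),(185,400)),('barrelR',(463,400)),('boreL',(190,345)),('boreR',(463,345))):g(r,p,.08 if 'bar' in r else .054,0)
g('top barrel far',(322,510),.1652,.018)
E
```

```text
foot along tool-x-ish -0.0008 ty 0.0001
taper top along tool-x-ish -0.0052 ty 0.0001
bore r20 along tool-x-ish -0.0033 ty 0.0001
bore r18.75 along tool-x-ish -0.002 ty 0.0001
s2 along tool-x-ish -0.0035 ty -0.0277
s1 along tool-x-ish -0.003 ty 0.0278
barrelL along tool-x-ish -0.0004 ty -0.0179
barrelR along tool-x-ish -0.0004 ty 0.0186
boreL along tool-x-ish -0.0025 ty -0.0192
boreR along tool-x-ish -0.0025 ty 0.0208
top barrel far along tool-x-ish 0.0079 ty 0.0001
```

```bash
python3 -m inch '[[[-0.0006,-0.002,0],[0,0,0],1],[[-0.0006,-0.002,-0.004],[0,0,0],1],[[-0.0006,-0.002,-0.009],[0,0,0],1],[[-0.0006,-0.002,-0.012],[0,0,0],1],[[-0.0006,-0.002,-0.014],[0,0,0],1],[[-0.0006,-0.002,-0.016],[0,0,0],1],[[-0.0006,-0.002,-0.018],[0,0,0],1],[[-0.0006,-0.002,-0.018],[0,0,0],1],[[-0.0006,-0.002,-0.018],[0,0,0],1]]'
```

```text
t: 8.7
position: [0.4695, 0.2099, 0.1349]
tool_rot: [2.493, 1.911, 0.001]
force: [1.8, 0.1, -6.8]
gripper_width: 0.0345
grip_force: 70.9
```

```bash
python3 -m inch '[[[0,0,-0.002],[0,0,0],1],[[0,0,-0.004],[0,0,0],1],[[0,0,-0.006],[0,0,0],1],[[0,0,-0.008],[0,0,0],1],[[0,0,-0.008],[0,0,0],1],[[0,0,-0.008],[0,0,0],1]]'
```

```text
t: 9.3
position: [0.4695, 0.2097, 0.1267]
tool_rot: [2.493, 1.911, 0.001]
force: [4.2, 1.4, -9.2]
gripper_width: 0.0342
grip_force: 70.5
```

```bash
python3 -m inch '[[[0.0006,0.0002,-0.002],[0,0,0],1],[[0.0007,0.0002,-0.005],[0,0,0],1],[[0.0007,0.0002,-0.008],[0,0,0],1],[[0.0007,0.0002,-0.011],[0,0,0],1],[[0.0007,0.0002,-0.014],[0,0,0],1],[[0.0007,0.0002,-0.014],[0,0,0],1],[[0.0007,0.0002,-0.014],[0,0,0],1]]'
```

```text
t: 10.0
position: [0.4698, 0.2099, 0.1126]
tool_rot: [-2.493, -1.911, 0.001]
force: [2.7, 1.7, -7.2]
gripper_width: 0.0341
grip_force: 70.9
```

```bash
python3 -m inch '[[[0.0004,0.0003,-0.002],[0,0,0],1],[[0.0004,0.0003,-0.004],[0,0,0],1],[[0.0004,0.0003,-0.005],[0,0,0],1],[[0.0004,0.0003,-0.006],[0,0,0],1],[[0.0004,0.0003,-0.0065],[0,0,0],1],[[0.0004,0.0003,-0.0065],[0,0,0],1],[[0.0004,0.0003,-0.0065],[0,0,0],1]]'
```

```text
t: 10.7
position: [0.4704, 0.2105, 0.1068]
tool_rot: [2.493, 1.911, 0.0]
force: [-4.4, -0.8, 4.9]
gripper_width: 0.034
grip_force: 72.2
```

```bash
python3 -m inch '[[[-0.0003,0,0],[0,0,0],0.6],[[-0.0003,0,0],[0,0,0],0.2],[[-0.0003,0,0],[0,0,0],0],[[-0.0003,0,0],[0,0,0],-0.2],[[-0.0003,0,0],[0,0,0],-0.3],[[-0.0003,0,0],[0,0,0],-0.3],[[-0.0003,0,0.005],[0,0,0],-0.3],[[-0.0003,0,0.015],[0,0,0],-0.3],[[-0.0003,0,0.026],[0,0,0],-0.3],[[-0.0003,0,0.034],[0,0,0],-0.3],[[-0.0003,0,0.0365],[0,0,0],-0.3],[[-0.0003,0,0.0365],[0,0,0],-0.3],[[-0.0003,0,0.0365],[0,0,0],-0.3],[[-0.0003,0,0.0365],[0,0,0],-0.3]]'
python3 -c "
from h import *;c=snap('w5')"
```

```text
t: 12.1
position: [0.4699, 0.2101, 0.1424]
tool_rot: [-2.493, -1.911, 0.001]
force: [0.5, 0.4, -0.5]
gripper_width: 0.0553
grip_force: 0.0
12.1 [0.46986353 0.2101247  0.14244359] [-2.49343952e+00 -1.91081177e+00  9.13761756e-04] cam [0.4912662  0.28910342 0.26657513] [-0.0832351  -0.30849782 -0.94757639]
```

View pics/w5.png

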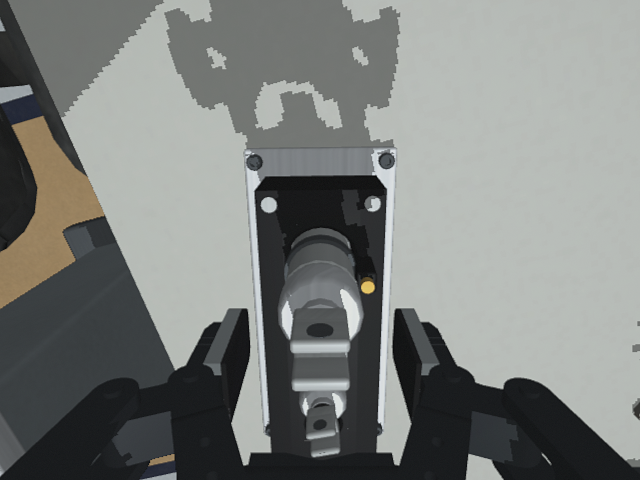

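The cylinder stands in the bore with its clevis (320,350) squarely between the open pads. I'll grip the clevis.

```bash
python3 -m inch '[[[0,0,0],[0,0,0],0],[[0,0,0],[0,0,0],0.3],[[0,0,0],[0,0,0],0.45],[[0,0,0],[0,0,0],0.6],[[0,0,0],[0,0,0],0.8],[[0,0,0],[0,0,0],0.8],[[0,0,0],[0,0,0],0.8]]' 40
```

```text
t: 12.85
position: [0.4701, 0.2103, 0.1429]
tool_rot: [2.494, 1.911, 0.0]
force: [-0.8, 0.5, 2.1]
gripper_width: 0.0193
grip_force: 40.4
```

```bash
python3 -m inch '[[[0,0,0.0003],[0,0,0],0.8],[[0,0,0.0008],[0,0,0],0.8],[[0,0,0.0014],[0,0,0],0.8],[[0,0,0.002],[0,0,0],0.8],[[0,0,0.0027],[0,0,0],0.8],[[0,0,0.0034],[0,0,0],0.8],[[0,0,0.0041],[0,0,0],0.8],[[0,0,0.0048],[0,0,0],0.8],[[0,0,0.0055],[0,0,0],0.8],[[0,0,0.006],[0,0,0],0.8],[[0,0,0.006],[0,0,0],0.8]]'
```

```text
t: 13.95
position: [0.4701, 0.2103, 0.1489]
tool_rot: [2.493, 1.911, 0.0]
force: [-1.2, 0.3, -1.7]
gripper_width: 0.0191
grip_force: 39.9
```

```bash
python3 -m inch '[[[0,0,0.0004],[0,0,0],0.8],[[0,0,0.001],[0,0,0],0.8],[[0,0,0.0017],[0,0,0],0.8],[[0,0,0.0024],[0,0,0],0.8],[[0,0,0.0031],[0,0,0],0.8],[[0,0,0.0038],[0,0,0],0.8],[[0,0,0.0045],[0,0,0],0.8],[[0,0,0.0052],[0,0,0],0.8],[[0,0,0.0059],[0,0,0],0.8],[[0,0,0.0066],[0,0,0],0.8],[[0,0,0.0073],[0,0,0],0.8],[[0,0,0.008],[0,0,0],0.8],[[0,0,0.0087],[0,0,0],0.8],[[0,0,0.0094],[0,0,0],0.8],[[0,0,0.0101],[0,0,0],0.8],[[0,0,0.0108],[0,0,0],0.8],[[0,0,0.0114],[0,0,0],0.8],[[0,0,0.0118],[0,0,0],0.8],[[0,0,0.012],[0,0,0],0.8],[[0,0,0.012],[0,0,0],0.8]]'
```

```text
t: 15.95
position: [0.4701, 0.2103, 0.1609]
tool_rot: [2.493, 1.911, 0.0]
force: [-0.9, 0.2, -2.5]
gripper_width: 0.0194
grip_force: 39.8
```

```bash
python3 -m inch '[[[0,0,0.0004],[0,0,0],0.8],[[0,0,0.001],[0,0,0],0.8],[[0,0,0.0017],[0,0,0],0.8],[[0,0,0.0024],[0,0,0],0.8],[[0,0,0.0031],[0,0,0],0.8],[[0,0,0.0038],[0,0,0],0.8],[[0,0,0.0045],[0,0,0],0.8],[[0,0,0.0052],[0,0,0],0.8],[[0,0,0.0059],[0,0,0],0.8],[[0,0,0.0066],[0,0,0],0.8],[[0,0,0.0073],[0,0,0],0.8],[[0,0,0.008],[0,0,0],0.8],[[0,0,0.0087],[0,0,0],0.8],[[0,0,0.0094],[0,0,0],0.8],[[0,0,0.0101],[0,0,0],0.8],[[0,0,0.0108],[0,0,0],0.8],[[0,0,0.0114],[0,0,0],0.8],[[0,0,0.0118],[0,0,0],0.8],[[0,0,0.012],[0,0,0],0.8],[[0,0,0.012],[0,0,0],0.8]]'; python3 -m inch '[[[0,0,0],[0,0,0],0.8],[[0,0,0],[0,0,0],0.8],[[0,0,0],[0,0,0],0.8]]'; python3 -c "
from h import *;c=snap('w6');a=cv2.imread('pics/w5.png')[170:480,220:420];b=cv2.imread('pics/w6.png')[170:480,220:420]
cv2.imwrite('pics/cmp.png',cv2.resize(np.hstack([a,b]),(774,600)))"
```

```text
t: 17.95
position: [0.4701, 0.2103, 0.1729]
tool_rot: [2.493, 1.911, 0.0]
force: [-0.4, -0.1, -3.4]
gripper_width: 0.0195
grip_force: 39.8
t: 18.25
position: [0.4701, 0.2103, 0.1729]
tool_rot: [2.493, 1.911, 0.0]
force: [0.2, 1.0, -2.9]
gripper_width: 0.0196
grip_force: 39.8
18.25 [0.47010179 0.21028207 0.17285955] [2.49345814e+00 1.91096316e+00 1.58094066e-04] cam [0.49141229 0.28923678 0.29702261] [-0.0825492  -0.30830737 -0.94769837]
```

View pics/cmp.png

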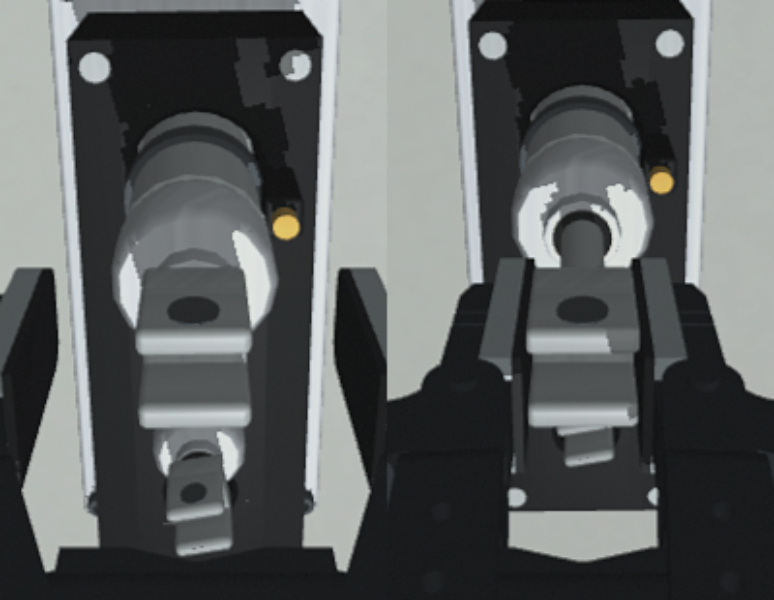

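The clevis kept its place in the grip: (193,310) before, (582-387,310) after. The rod is out, the barrel is still seated, and the 3 N pull matches the spring at mid stroke.

```bash
python3 -c "
from plant import job_done;print(job_done())"
```

```text
the job is handed in; nothing more can be done
None
```

The larger cylinder stands fully home in its 37.5 mm bore and the arm is holding its rod 30 mm out by the clevis; I handed the job in at about 18 s, without touching the smaller cylinder or the calliper.

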